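Put a picked fossil sample away

TASK

Put this finished sample away: tip the scoop over the funnel so that all the fossil snails in it go down into the glass jar, and lay the empty scoop back down upright on its cork mat. Slide the loose micro-slide fully home into the empty holder in the middle of the slide tray, and clear every stone chip off the black picking board into the waste tub. Leave the tweezers, brush and marker where they lie.

Things in the scene. Friction and masses are not known exactly. Their poses are not given: they have to be found in the camera images.
- scoop: steel sample scoop with the fossils: open-fronted pan and black handle. Origin: centre of the pan's underside; +x to the open lip, -x to the handle, z up. Pan x -47 to +70, 65 mm wide, walls 26 mm high. Handle: bar 15 mm wide (y), 12 thick, x -45 to -147, rising backwards 0.2 rad, its middle line 29 mm high at x -76 (best grip), 33 at x -96. 150 g, mostly in the pan
- scoop_lip (a point): middle of the scoop's pouring lip: in the scoop's frame x +70 mm, height 12 mm. The pan's floor, 3 mm thick, is flat to x +35 and then ramps up 15 degrees to the lip: the fossils stay in while the scoop is level and roll out once it is tipped lip-down by more than about 30 degrees (45 to 65 empties it)
- mat: cork mat, fixed, 240 x 130 x 3 mm, on which the scoop lies along the mat's x; origin centre of its underside
- stand: funnel stand, fixed: grey base plate 150 x 120 x 8 mm (x -55 to +95), steel rod of 12 mm at x +82, up to height 158, and a ring carrying a white plastic funnel that is 144 mm across at its rim (height 172), cone down to height 113, then a spout of 36 mm bore that ends at height 87, just inside the jar. Origin: under the funnel's axis, on the desk
- funnel_rim (a point): centre of the funnel's mouth, at rim height (172 mm over the desk)
- jar: narrow glass jar, loose, 54 mm outside, 48 mm inside diameter, 85 mm high, standing on the stand's base plate under the spout; origin centre of its underside
- slide: loose micro-slide lying flat, cream card frame with a dark strip of cells on top, 76 (x) x 26 (y) x 6 (z) mm, 20 g; origin centre of its underside. Either end may go first
- tray: slide tray, fixed: wooden board 100 (x) x 140 (y) x 6 mm with three aluminium slide holders side by side, 45 mm apart, open ends to the tray's -x; the outer two are full, the middle one is empty. Highest point 19 mm. Origin: centre of its underside. The slide goes in along +x; its last part has to be pushed from behind
- holder_home (a point): place of the slide's origin when fully home in the middle holder (against the end stop, sticking out 6 mm): 8 mm over the desk; axes as the tray. Mouth 32 mm to -x. C-channel 29 mm wide, mouth flared to 34; floor 8 mm over the desk, its first 9 mm sloping up from 6; walls to 18.5; from 20 mm in, lips over the slide's edges, underside at 17.5, 22 mm apart, open between
- board: black picking board, fixed, 160 (x) x 180 (y) x 6 mm; origin centre of its underside. The stone chips lie on it
- tub: open grey plastic waste tub, fixed, 120 x 120 mm outside, 70 mm high, walls 4 mm; origin centre of its underside
- fossil1: brown fossil snail shell, 14 mm thick and 20 mm long, 12 g, in the scoop; origin in its middle; absent in some starts (None)
- fossil2: brown fossil snail shell, 14 mm thick and 20 mm long, 12 g, in the scoop; origin in its middle; absent in some starts (None)
- fossil3: brown fossil snail shell, 14 mm thick and 20 mm long, 12 g, in the scoop; origin in its middle; absent in some starts (None)
- fossil4: brown fossil snail shell, 14 mm thick and 20 mm long, 12 g, in the scoop; origin in its middle; absent in some starts (None)
- fossil5: brown fossil snail shell, 14 mm thick and 20 mm long, 12 g, in the scoop; origin in its middle; absent in some starts (None)
- chip1: grey angular chip of stone on the board, 27 (x) x 20 (y) x 17 (z) mm, 18 g; origin in its middle; absent in some starts (None)
- chip2: grey angular chip of stone on the board, 25 (x) x 19 (y) x 18 (z) mm, 18 g; origin in its middle; absent in some starts (None)
- chip3: grey angular chip of stone on the board, 29 (x) x 21 (y) x 16 (z) mm, 18 g; origin in its middle; absent in some starts (None)
- chip4: grey angular chip of stone on the board, 26 (x) x 20 (y) x 19 (z) mm, 18 g; origin in its middle; absent in some starts (None)
- chip5: grey angular chip of stone on the board, 24 (x) x 18 (y) x 17 (z) mm, 18 g; origin in its middle; absent in some starts (None)
- tweezers: steel tweezers lying on the desk near the robot, 115 (along x) x 14 x 8 mm, loose: leave alone
- brush: brush lying on the desk right of the stand, 160 mm along its x, loose: leave alone
- marker: marker pen lying on the desk at the left, 130 mm along its x, 17 mm thick, loose: leave alone

How it is judged:
By the outcome, as a careful person would: the job done as asked, in the order asked, and still so for the second after the job is handed in, with the robot touching nothing.
Of fossil1, fossil2, fossil3, fossil4, fossil5 only 3 to 5 are there at a start; the rules pass over those that are not, and their reading is None.
Of chip1, chip2, chip3, chip4, chip5 only 3 to 5 are there at a start; the rules pass over those that are not, and their reading is None.
At some moment in a run one of slide, chip1, chip2, chip3, chip4, chip5 may be knocked a few centimetres aside while the robot is not near it.
It also fails if it takes over 210 s, if anything falls off the work surface, if the arm or the gripper's body presses on something with over 40 N, if the wrist force passes 120 N, or if a joint passes its speed limit or range.

ROBOT

A 7-joint arm with a two-finger parallel gripper is mounted at the origin on the work surface. World frame = base frame: x ahead of the robot, y to its left, z up, the work surface at z = 0. Lengths are in m, angles in rad, forces in N, time in s.
With the tool pointing down it reaches from about 0.4 to 0.85 m from the base axis. Payload 10.4 kg.
Tool frame: the origin (TCP) lies at the very end of the fingers, on their centre line; the grasp point (between the pads) lies 19 mm behind it; z points along the fingers, y is the line along which they close (so a half turn about z gives the same grasp; the last joint's range is limited). The gripper opens to 87 mm and grips with 3 to 60 N. Pads are 19 mm wide; open, the fingers measure 117 mm over their backs; the gripper's body (75 mm by 190 mm) begins 51 mm behind the grasp point.
Start: joints at [1.143, 0.332, -0.065, 1.46, 0.022, 1.35, -0.088], TCP at [0.246, -0.575, 0.223] pointing down, gripper open.
Joint ranges: [-2.6, 2.6], [-0.5, 2.12], [-1.47, 1.34], [0.16, 2.42], [-1.27, 4.41], [0.06, 2.06], [-2.6, 2.6]. Speed limits (rad/s): [2.22, 2.22, 2.79, 2.79, 3.14, 3.14, 3.14].

INTERFACE

Orientations are given as a unit quaternion [x, y, z, w].
In Python, from bench import read_state, cams, workorder gives the robot as it stands.
- The arm moves only by the shell command python3 -m crank 'ROWS' [FORCE]. ROWS is text: rows parted by semicolons, each of 5 numbers parted by spaces: the shift along the tool's x, y, z scaled (see below), then the turn about the tool's z scaled (see below), then the opening, from -1 (shut) to 1 (fully open). In form: dx dy dz yaw jaw; .... A call has 1 to 10 rows; each row shifts and turns the commanded pose from where the row before left it, along the tool's axes as they then stand; what a row does not reach is not made up. The controller multiplies each number of a shift by 200 mm and each number of a turn by 90 degrees. A row lasts 1/10 s, in which the tool goes at most 50 mm and 8.59 degrees, less where a joint would pass 70% of its speed; a pose out of reach is approached as far as the arm can. A call with a number of a shift or a turn outside -1 to 1 is refused whole. A call with a gripper value outside its range is refused whole. The fingers move at their own pace and stop on an object; FORCE is the grip in N (left out, the last holds). Time passes only in rows, so rows that do not move let the fingers close. It gives the time, the measured TCP pose, the force, the opening and the grip force at its end, in the units of the state.
- read_state(): the state, without advancing time (a new reading comes with each control period).
- cams.camera(name): name is "scene" or "top"; returns a dict with "img" (420x560x3 uint8, blue, green, red), "K" (3x3 intrinsics, pixels), "xyz" and "attitude" of the camera in the world. Camera axes: x right, y down, z forward; pixel columns grow to the right and rows downward; lengths in m; the calibration is good to about 2 mm. A picture is of the moment at which its call begins. There is no depth.
- workorder.close_job(): hands the job in; it is judged then, once.
The state is a dict: "time": time; "joint_positions": joint angles; "joint_vel": joint speeds; "joint_torque": joint torques, N m; "ee_pos": TCP position; "eef_rot": TCP orientation; "ft_force": force on the tool from outside, world axes, zero at the start; "torque": the same for the moment, N m; "width": finger opening in m; "grip_force": force on a finger pad.
Only numpy, scipy, OpenCV 4.12 (cv2) and the standard library are available. Lean on these libraries where they do the work, as an engineer would, in place of code of your own. Each camera call takes 0.05 s, during which the arm holds its last target. There are 200 camera calls.

## Working session

There is one attempt and no reset: what is moved stays moved. The work goes in short steps, Python scripts to look and compute and a shell command to move; the robot and the scene stay as the last step left them, time stands still between calls to the robot, and variables do not carry over. Pictures are saved under pics/ and viewed, at most 14 in all, crops included, and the job is handed in when it is done.

```bash
ls; mkdir -p pics; python3 - <<'E'
from bench import read_state, cams
import cv2
s=read_state()
for k in s: print(k,s[k])
for n in("top","scene"):
    c=cams.camera(n); print(n,c["K"],c["xyz"],c["attitude"])
    cv2.imwrite(f"pics/{n}0.png",cv2.resize(c["img"],(800,600),interpolation=cv2.INTER_CUBIC))
    cv2.imwrite(f"{n}_raw.png",c["img"])
E
```

```text
pics
time 0.0
joint_positions [ 1.14336642  0.33288804 -0.06469078  1.46097531  0.02162029  1.34989966
 -0.08848284]
joint_vel [-0.00136525 -0.00139335  0.000866    0.0006138  -0.00175096  0.00051354
  0.00073736]
joint_torque [-2.61598888e-05 -6.23244810e+01  2.48609728e-02 -3.89901567e+01
 -6.12398610e-02  3.96120641e-02  1.81332121e-04]
ee_pos [ 0.24598705 -0.57411748  0.2217276 ]
eef_rot [ 9.79580197e-01  2.01052465e-01 -1.93050136e-04 -7.11398551e-04]
ft_force [-0.19184209  0.07588634 -0.206461  ]
torque [ 0.03891865 -0.0274082   0.07474899]
grip_force 0.0
width 0.08718179982830589
top [[440.57241558   0.         271.22243746]
 [  0.         440.57241558 207.46004074]
 [  0.           0.           1.        ]] [0.37652498 0.04673979 1.21399014] [-0.7045119   0.70595813 -0.05819086  0.04358821]
scene [[515.93913415   0.         291.98901783]
 [  0.         515.93913415 208.40136766]
 [  0.           0.           1.        ]] [1.6207554  0.14816123 1.06694921] [ 0.60901187  0.66983306 -0.31885712 -0.28063917]
```

View pics/top0.png

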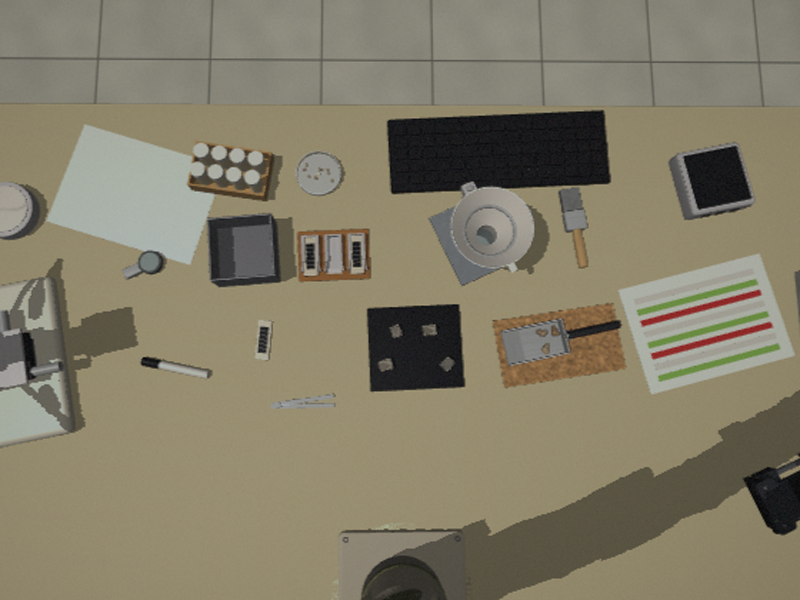

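View pics/scene0.png

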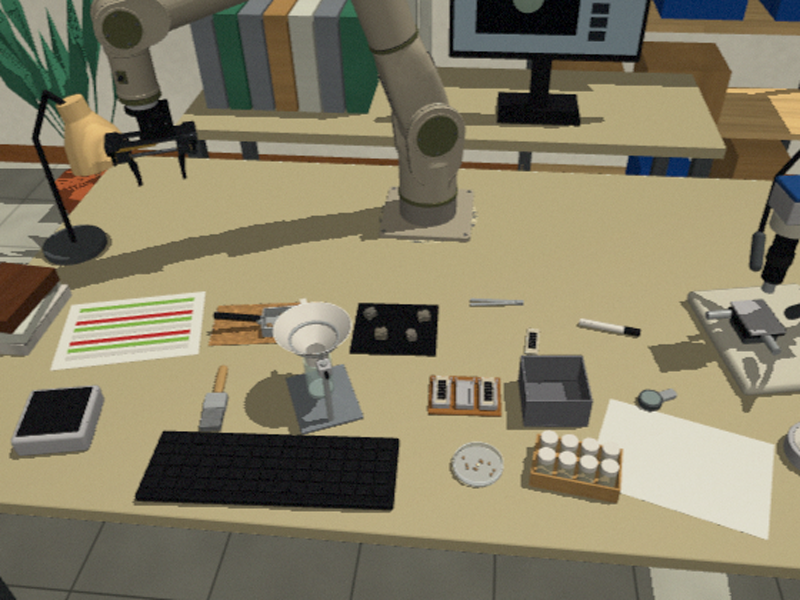

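The top view shows the scoop at about (537,342) with its handle to the right and 3 fossils in it. The funnel is at (490,228), and 4 chips lie on the board at (395,331), (429,329), (386,365) and (447,364). The slide is at (263,340), the tray at (334,255) and the tub at (243,249). The scene view agrees. Next I'll take enlarged crops to measure from.

```bash
cat > h.py <<'E'
import numpy as np, cv2
from scipy.spatial.transform import Rotation as R
def ray(c,u,v):
    d=np.linalg.solve(c["K"],[u,v,1.]); return np.array(c["xyz"]),R.from_quat(c["attitude"]).apply(d)
def px2w(c,u,v,z):
    o,d=ray(c,u,v); return o+d*(z-o[2])/d[2]
def w2px(c,p):
    q=R.from_quat(c["attitude"]).inv().apply(np.array(p)-c["xyz"]); q=c["K"]@q; return q[:2]/q[2]
def tri(c1,p1,c2,p2):
    o1,d1=ray(c1,*p1);o2,d2=ray(c2,*p2)
    A=np.array([d1,-d2]).T; t=np.linalg.lstsq(A,o2-o1,rcond=None)[0]
    return (o1+d1*t[0]+o2+d2*t[1])/2, np.linalg.norm(o1+d1*t[0]-o2-d2*t[1])
def crop(img,x,y,w,h,k,fn):
    cv2.imwrite(fn,cv2.resize(img[y:y+h,x:x+w],None,fx=k,fy=k,interpolation=cv2.INTER_CUBIC))
E
python3 - <<'E'
from h import *
i=cv2.imread("top_raw.png"); crop(i,300,125,160,150,4,"pics/cr.png"); crop(i,140,140,200,150,4,"pics/cl.png")
E
```

```text
(no output)
```

View pics/cr.png

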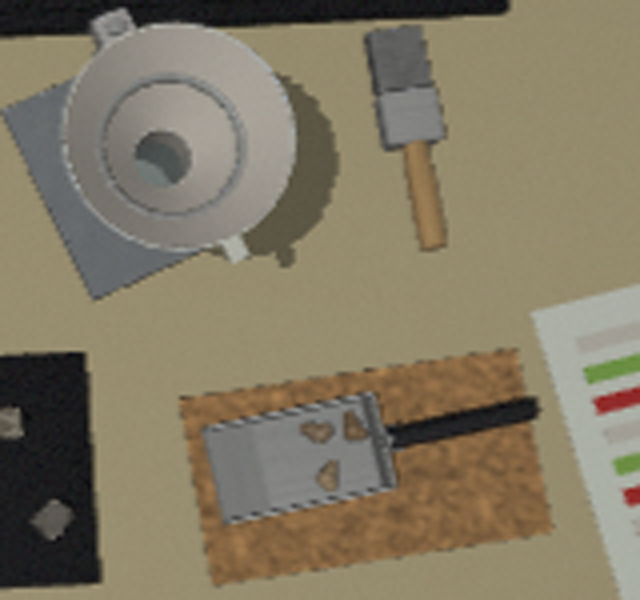

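View pics/cl.png

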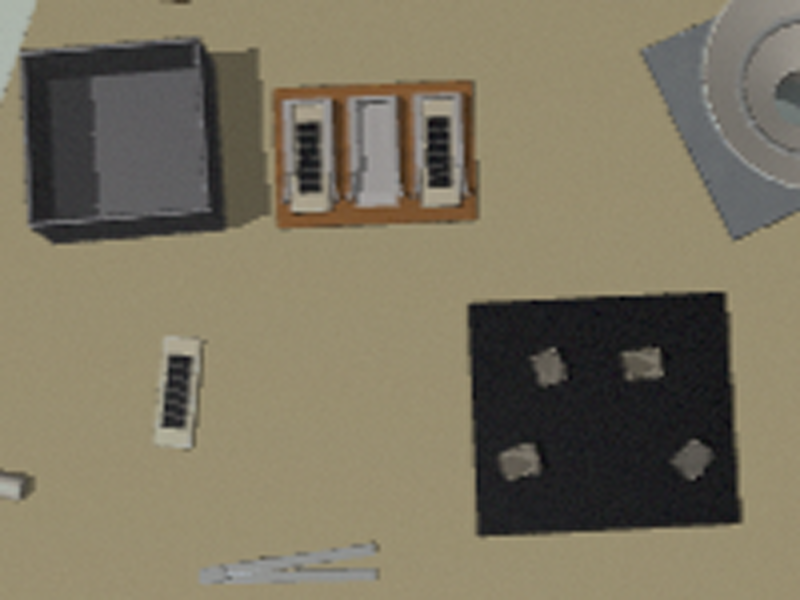

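The right crop shows the handle's rear end at (537,408), the pan from (203,428) to (395,490), the mat corners at (180,398), (520,350), (552,533) and (215,585), and the funnel rim centred on (180,137). The left crop shows the slide corners at (168,336), (205,340), (190,448) and (155,442), the empty holder at (376,150), the tub, and the chips.

```bash
cat > m.py <<'E'
from h import *
import pickle
from bench import cams
c=cams.camera("top"); pickle.dump(c,open("top.pkl","wb"))
Rr=lambda u,v,z: px2w(c,300+u/4,125+v/4,z)
L=lambda u,v,z: px2w(c,140+u/4,140+v/4,z)
def P(n,p): print(n,np.round(1000*np.array(p)[:2]))
mat=[Rr(u,v,.003) for u,v in((180,398),(520,350),(552,533),(215,585))]
P("mat",np.mean(mat,0)); d=mat[0]+mat[3]-mat[1]-mat[2]; print("mat x ang",np.degrees(np.arctan2(d[1],d[0])))
rear=Rr(537,408,.049); fr=Rr(392,440,.032);P("rear",rear);P("hfront",fr)
lip=(Rr(203,428,.029)+Rr(225,522,.029))/2; back=(Rr(372,393,.029)+Rr(395,490,.029))/2
P("lip",lip);P("back",back)
for a,b in((rear,lip),(back,lip)): e=b-a; print(np.degrees(np.arctan2(e[1],e[0])),np.linalg.norm(e[:2]))
P("rim",Rr(180,137,.172)); P("rod",Rr(112,25,.158)); P("jarhole",Rr(162,158,.1))
sl=[L(u,v,.006) for u,v in((168,336),(205,340),(190,448),(155,442))]
P("slide",np.mean(sl,0)); e=sl[0]+sl[1]-sl[2]-sl[3]; print("slide ang",np.degrees(np.arctan2(e[1],e[0])))
tr=[L(u,v,.006) for u,v in((274,90),(474,82),(477,220),(278,228))]
P("tray",np.mean(tr,0)); e=tr[0]+tr[1]-tr[2]-tr[3]; print("tray ang",np.degrees(np.arctan2(e[1],e[0])))
e=tr[0]-tr[1]+tr[3]-tr[2]; print("tray y ang",np.degrees(np.arctan2(e[1],e[0])))
for q in ((374,97),(378,207)): P("hold",L(*q,.012))
P("tub",np.mean([L(u,v,.07) for u,v in((22,55),(203,40),(222,228),(32,222))],0))
P("board",np.mean([L(u,v,.006) for u,v in((470,303),(725,293),(742,522),(478,535))],0))
for q in((549,366),(642,364),(520,462),(692,459)): P("chip",L(*q,.018))
E
python3 m.py
```

```text
mat [ 457. -312.]
mat x ang 98.17210899175218
rear [ 492. -414.]
hfront [ 473. -321.]
lip [ 450. -200.]
back [ 472. -316.]
101.330249141622 0.21842505598297793
100.93529627054542 0.11810554100295537
rim [ 646. -155.]
rod [ 722. -118.]
jarhole [ 651. -157.]
slide [468. 258.]
slide ang -6.040148580817292
tray [633. 125.]
tray ang 1.9128868468018505
tray y ang 92.3942781889481
hold [673. 126.]
hold [595. 123.]
tub [632. 290.]
board [453. -32.]
chip [484.   5.]
chip [485. -58.]
chip [419.  25.]
chip [421. -91.]
```

```bash
cat > go.py <<'E'
# usage: go.py x y z(mm) yaw(deg of tool x, '-' keep): prints turn, then shift after the turn, in row units
import sys; from h import *; from bench import read_state
s=read_state(); p=np.array(s["ee_pos"]); r=R.from_quat(s["eef_rot"]); X=r.apply([1,0,0]); a=np.degrees(np.arctan2(X[1],X[0]))
t=np.array([float(v) for v in sys.argv[1:4]])/1000
b=a if sys.argv[4]=='-' else float(sys.argv[4]); d=(a-b+90)%180-90
n=np.radians(a-d); x=np.array([np.cos(n),np.sin(n),0]); y=np.array([np.sin(n),-np.cos(n),0])
e=t-p
print("t",round(s["time"],2),"pos",np.round(p*1000,1),"yaw",round(a,1),"F",np.round(s["ft_force"],1),"w",round(s["width"]*1000,1),"g",round(s["grip_force"],1),"q7",round(s["joint_positions"][6],2))
print("turn",round(d/90,3),"shift",np.round([e@x/.2,e@y/.2,-e[2]/.2],3))
E
python3 -m crank '0 0 0 -.0867 1;0 0 0 -.0867 1;0 0 0 -.0867 1;0 0 0 -.0867 1;0 0 0 -.0867 1;0 0 0 -.0867 1;0 0 0 -.0867 1;0 0 0 -.0867 1;0 0 0 -.0867 1;0 0 0 -.0867 1' ; python3 go.py 482 -363 120 101.2
```

```text
time: 1.15
ee_pos: [0.2461, -0.5744, 0.2222]
eef_rot: [0.632, 0.775, 0.0, -0.0]
ft_force: [0.2, -0.2, -0.3]
width: 0.087
grip_force: 0.0
t 1.15 pos [ 246.1 -574.4  222.2] yaw 101.5 F [ 0.2 -0.2 -0.3] w 87.0 g 0.0 q7 1.23
turn 0.004 shift [0.808 1.363 0.511]
```

```bash
python3 -m crank '.081 .136 .051 0 1;.081 .136 .051 0 1;.081 .136 .051 0 1;.081 .136 .051 0 1;.081 .136 .051 0 1;.081 .136 .051 0 1;.081 .136 .051 0 1;.081 .136 .051 0 1;.081 .136 .051 0 1;.081 .136 .051 0 1' >/dev/null; python3 -m crank '0 0 0 0 0;0 0 0 0 0'; python3 go.py 482 -363 17 101.2
```

```text
time: 2.35
ee_pos: [0.4816, -0.362, 0.1201]
eef_rot: [0.634, 0.773, -0.0, -0.0]
ft_force: [0.0, -0.1, -0.2]
width: 0.0778
grip_force: 0.0
t 2.35 pos [ 481.6 -362.   120.1] yaw 101.3 F [ 0.  -0.1 -0.2] w 77.8 g 0.0 q7 0.65
turn 0.001 shift [-0.005  0.001  0.515]
```

```bash
python3 -m crank '-.005 0 .1 0 0;0 0 .1 0 0;0 0 .1 0 0;0 0 .1 0 0;0 0 .06 0 0;0 0 .03 0 0;0 0 .025 0 0;0 0 0 0 0' >/dev/null; python3 -m crank '0 0 0 0 -1;0 0 0 0 -1;0 0 0 0 -1;0 0 0 0 -1;0 0 0 0 -1;0 0 0 0 -1;0 0 0 0 -1' 60; python3 go.py 482 -363 17 101.2; python3 - <<'E'
from h import *; from bench import cams
a=cams.camera("top")["img"];b=cams.camera("scene")["img"]
a=cv2.resize(a[190:280,330:450],None,fx=3.3,fy=3.3);b=cv2.resize(b[150:270,110:270],None,fx=2.475,fy=2.475)
cv2.imwrite("pics/g1.png",np.hstack([a,b]))
E
```

```text
time: 3.85
ee_pos: [0.4818, -0.3637, 0.0178]
eef_rot: [0.635, 0.773, 0.0, 0.0]
ft_force: [0.5, -0.5, 1.8]
width: 0.0142
grip_force: 60.0
t 3.85 pos [ 481.8 -363.7   17.8] yaw 101.2 F [ 0.5 -0.5  1.8] w 14.2 g 60.0 q7 0.61
turn 0.0 shift [0.003 0.001 0.004]
```

View pics/g1.png

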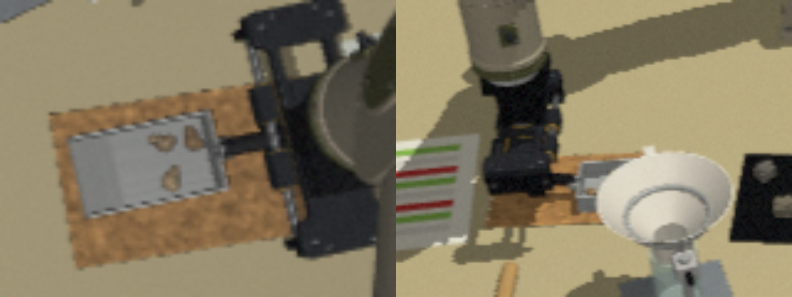

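```bash
python3 -m crank '0 0 -.01 0 -1;0 0 -.03 0 -1;0 0 -.05 0 -1;0 0 -.07 0 -1;0 0 -.08 0 -1;0 0 -.08 0 -1;0 0 -.08 0 -1;0 0 -.08 0 -1;0 0 -.08 0 -1;0 0 -.08 0 -1' 60 >/dev/null;python3 -m crank '0 0 -.08 0 -1;0 0 -.08 0 -1;0 0 -.08 0 -1;0 0 -.08 0 -1;0 0 -.08 0 -1;0 0 -.08 0 -1;0 0 -.06 0 -1;0 0 -.03 0 -1;0 0 0 0 -1';  python3 go.py 667 -263 300 101.2; python3 - <<'E'
from h import *; from bench import cams
a=cams.camera("top")["img"];b=cams.camera("scene")["img"]
a=cv2.resize(a[160:300,320:500],None,fx=2.2,fy=2.2);b=cv2.resize(b[80:250,80:300],None,fx=1.812,fy=1.812)
cv2.imwrite("pics/g2.png",np.hstack([a,b]))
E
```

```text
time: 5.85
ee_pos: [0.4819, -0.3638, 0.2604]
eef_rot: [0.635, 0.773, 0.0, 0.001]
ft_force: [0.0, 1.0, -2.1]
width: 0.0141
grip_force: 60.0
t 5.85 pos [ 481.9 -363.8  260.4] yaw 101.2 F [ 0.   1.  -2.1] w 14.1 g 60.0 q7 0.68
turn 0.0 shift [ 0.314  1.006 -0.198]
```

View pics/g2.png

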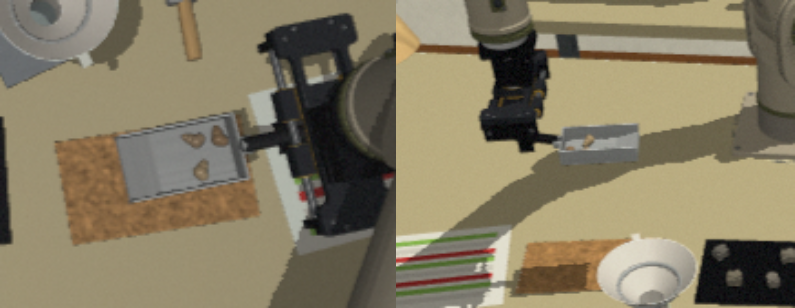

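```bash
python3 -m crank '.005 .015 -.01 0 -1;.01 .03 -.015 0 -1;.015 .05 -.015 0 -1;.02 .065 -.015 0 -1;.02 .065 -.015 0 -1;.02 .065 -.015 0 -1;.02 .065 -.015 0 -1;.02 .065 -.015 0 -1;.02 .065 -.015 0 -1;.02 .065 -.015 0 -1' >/dev/null;python3 -m crank '.02 .065 -.015 0 -1;.02 .065 -.015 0 -1;.02 .065 -.01 0 -1;.02 .065 -.01 0 -1;.02 .065 0 0 -1;.02 .065 0 0 -1;.02 .05 0 0 -1;.01 .03 0 0 -1;.005 .01 0 0 -1;0 0 0 0 -1' >/dev/null;  python3 go.py 667 -263 300 101.2
```

```text
t 7.95 pos [ 671.1 -259.7  298.5] yaw 101.2 F [-0.3 -0.4 -2.2] w 14.2 g 60.0 q7 0.38
turn 0.0 shift [-0.012 -0.023 -0.008]
```

```bash
cat > tq.py <<'E'
from bench import read_state; import numpy as np
s=read_state(); print(round(s["time"],2),np.round(s["torque"],3),np.round(s["ft_force"],1),"w",round(s["width"]*1000,1),"g",round(s["grip_force"],1))
E
python3 -m crank '-.006 -.012 0 0 -1;-.006 -.011 0 0 -1;0 0 0 0 -1' >/dev/null; python3 tq.py
python3 -m crank '0 0 0 0 -1;0 0 0 0 -1' 25 >/dev/null; python3 tq.py
python3 -m crank '0 0 0 0 -1;0 0 0 0 -1' 16 >/dev/null; python3 tq.py
python3 -m crank '0 0 0 0 -1;0 0 0 0 -1' 12 >/dev/null; python3 tq.py
python3 go.py 667 -263 300 101.2
```

```text
8.25 [-0.113 -0.101  0.043] [ 0.2 -0.1 -1.6] w 14.4 g 60.0
8.45 [-0.16  -0.113  0.03 ] [ 0.2  0.4 -1.3] w 14.8 g 25.0
8.65 [-0.118 -0.15   0.014] [ 0.8 -0.1 -2.4] w 15.0 g 16.0
8.85 [-0.21  -0.173  0.003] [ 1.4 -0.3 -1.4] w 14.6 g 12.0
t 8.85 pos [ 667.  -262.9  298.5] yaw 101.2 F [ 1.4 -0.3 -1.4] w 14.6 g 12.0 q7 0.39
turn 0.0 shift [-0.    -0.    -0.007]
```

```bash
cat > shot.py <<'E'
import sys; from h import *; from bench import cams
a=cams.camera("scene")["img"]; np.save("shot%s.npy"%sys.argv[1],a)
E
python3 shot.py 1
python3 -m crank '0 0 0 0 -1;0 0 0 0 -1' 9 >/dev/null; python3 tq.py; python3 shot.py 2
python3 -m crank '0 0 0 0 -1;0 0 0 0 -1' 7 >/dev/null; python3 tq.py; python3 shot.py 3
python3 -m crank '0 0 0 0 -1;0 0 0 0 -1' 25 >/dev/null
python3 -c "
from h import *
cv2.imwrite('pics/g3.png',cv2.resize(np.hstack([np.load('shot%d.npy'%i)[80:300,140:320] for i in (1,2,3)]),None,fx=1.48,fy=1.48))"
```

```text
9.1 [-0.05  -0.087  0.016] [-0.3 -0.5 -1.8] w 14.5 g 9.0
9.35 [-0.083 -0.126 -0.008] [-0.  -0.1 -1.3] w 15.1 g 7.0
```

View pics/g3.png

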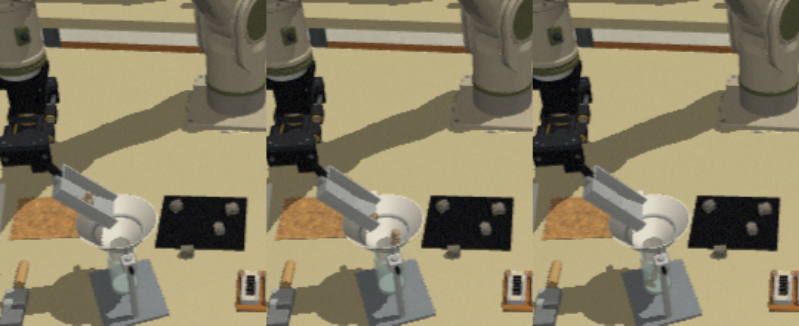

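The scoop tilted and the fossils are rolling into the funnel. One chip has also been knocked off the board, towards the scene camera. I'll tip the scoop further and check.

```bash

python3 -m crank '0 0 0 0 -1;0 0 0 0 -1;0 0 0 0 -1' 5 >/dev/null; python3 tq.py
python3 -m crank '0 0 0 0 -1;0 0 0 0 -1;0 0 0 0 -1;0 0 0 0 -1' 25 >/dev/null; python3 tq.py
python3 - <<'E'
from h import *; from bench import cams
a=cams.camera("top")["img"];b=cams.camera("scene")["img"]
a=cv2.resize(a[110:230,300:420],None,fx=3.3,fy=3.3);b=cv2.resize(b[180:300,170:290],None,fx=3.3,fy=3.3)
cv2.imwrite("pics/g4.png",np.hstack([a,b]))
E
```

```text
9.9 [-0.064 -0.108 -0.019] [-0.1  0.7 -1.5] w 14.9 g 5.0
10.3 [-0.071 -0.149 -0.019] [ 0.4  0.4 -1.4] w 14.8 g 25.0
```

View pics/g4.png

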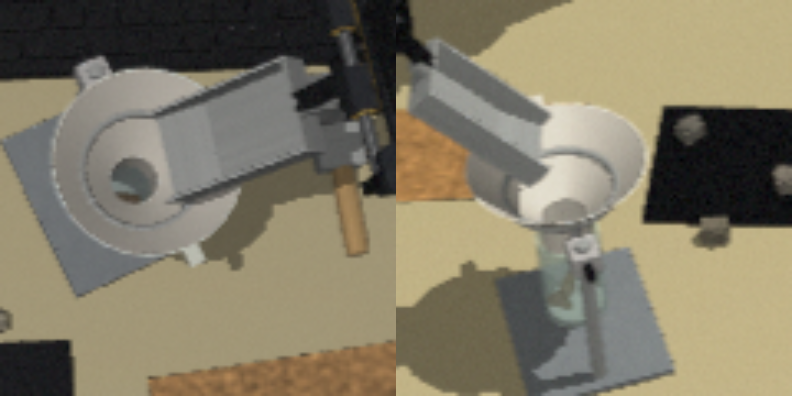

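The scoop is empty, and the fossils lie at the bottom of the jar (brown shapes at about (565,290) in the right half). Next I'll lift clear and go back over the mat.

```bash

python3 -m crank '0 0 -.05 0 -1;0 0 -.1 0 -1;0 0 -.1 0 -1;0 0 -.1 0 -1;0 0 -.05 0 -1' 40 >/dev/null; python3 go.py 464.5 -273.6 170 101.2;
```

```text
t 10.9 pos [ 667.3 -263.   381.4] yaw 101.2 F [ 0.6  0.8 -0.6] w 14.8 g 40.0 q7 0.4
turn 0.0 shift [ 0.145 -1.005  1.057]
```

```bash

python3 -m crank '.015 -.04 0 0 -1;.015 -.08 0 0 -1;.015 -.1 0 0 -1;.015 -.1 0 0 -1;.015 -.1 0 0 -1;.015 -.1 0 0 -1;.015 -.1 0 0 -1;.015 -.1 .05 0 -1;.015 -.1 .1 0 -1;.01 -.1 .1 0 -1' >/dev/null;python3 -m crank '0 -.06 .1 0 -1;0 -.025 .1 0 -1;0 0 .1 0 -1;0 0 .1 0 -1;0 0 .1 0 -1;0 0 .1 0 -1;0 0 .1 0 -1;0 0 .05 0 -1;0 0 0 0 -1'>/dev/null; python3 go.py 464.5 -273.6 135 101.2; python3 tq.py;python3 - <<'E'
from h import *; from bench import cams
a=cams.camera("top")["img"];b=cams.camera("scene")["img"]
a=cv2.resize(a[170:290,320:440],None,fx=3.3,fy=3.3);b=cv2.resize(b[120:260,120:260],None,fx=396/140,fy=396/140)
cv2.imwrite("pics/g5.png",np.hstack([a,b]))
E
```

```text
t 12.8 pos [ 463.6 -273.3  177.6] yaw 101.2 F [-0.4  0.4 -2.1] w 14.6 g 40.0 q7 0.57
turn 0.0 shift [-0.002  0.004  0.213]
12.8 [-0.075 -0.132  0.039] [-0.4  0.4 -2.1] w 14.6 g 40.0
```

View pics/g5.png

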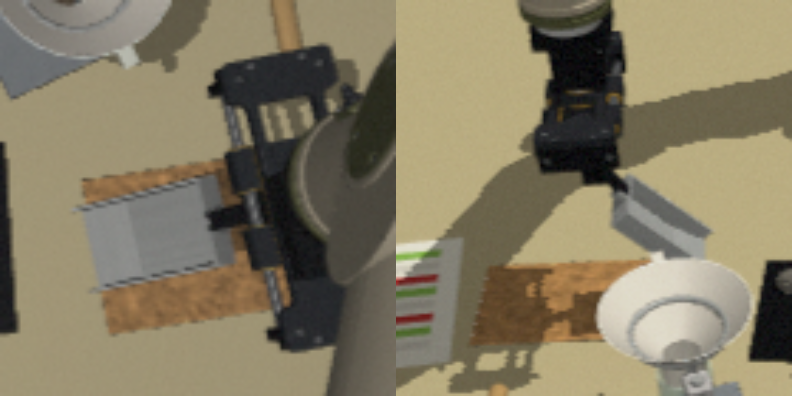

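```bash
python3 - <<'E'
from h import *; import pickle
c=pickle.load(open("top.pkl","rb"))
g=np.array([463.6,-273.3]); d=np.array([-.194,.981]); gz=177.6+19
for th in range(25,65,4):
    a=np.radians(th+7.2); z=gz-167.3*np.sin(a)
    p=px2w(c,346.7,245,z/1000)*1000
    print(th,round(z),round(167.3*np.cos(a)),np.round((p[:2]-g)@d))
E
```

```text
25 107 142 109.0
29 98 135 108.0
33 89 128 106.0
37 80 120 104.0
41 72 112 102.0
45 64 103 101.0
49 58 93 99.0
53 51 83 98.0
57 46 73 97.0
61 41 62 96.0
```

```bash

python3 -m crank '-.062 0 .05 0 -1;-.063 0 .1 0 -1;0 0 .08 0 -1;0 0 .04 0 -1;0 0 0 0 -1'>/dev/null; python3 tq.py
python3 -m crank '-.06 0 .065 0 -1;-.06 0 .065 0 -1;-.045 0 .058 0 -1;-.045 0 .058 0 -1;0 0 0 0 -1' 5 >/dev/null; python3 tq.py
python3 -m crank '-.033 0 .065 0 -1;-.033 0 .065 0 -1;0 0 0 0 -1'>/dev/null; python3 tq.py
python3 go.py 482 -363.7 18 101.2; python3 shot.py 4
python3 -c "
from h import *; from bench import cams
a=cams.camera('top')['img']
b=np.load('shot4.npy')
a=cv2.resize(a[170:290,320:440],None,fx=3.3,fy=3.3);b=cv2.resize(b[140:260,120:240],None,fx=3.3,fy=3.3)
cv2.imwrite('pics/g6.png',np.hstack([a,b]))"
```

```text
13.4 [-1.091  0.573  0.161] [-1.5 -6.2  8.3] w 14.3 g 40.0
13.9 [-0.078 -0.162 -0.053] [0.  0.1 0.1] w 15.0 g 5.0
14.2 [-0.042 -0.213 -0.042] [-0.4 -0.3 -0.3] w 15.3 g 5.0
t 14.2 pos [ 478.7 -352.5   47. ] yaw 101.2 F [-0.4 -0.3 -0.3] w 15.3 g 5.0 q7 0.62
turn -0.0 shift [-0.058  0.006  0.145]
```

View pics/g6.png

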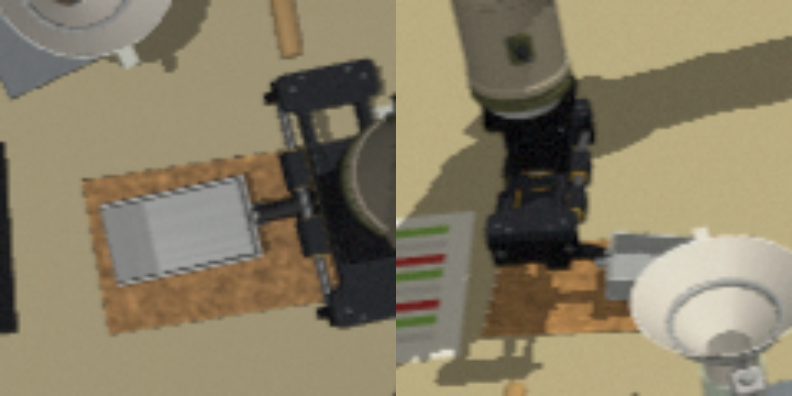

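```bash

python3 -m crank '-.018 0 .047 0 -1;-.018 0 .047 0 -1;-.011 0 .028 0 -1;-.011 0 .02 0 -1;0 0 0 0 -1' >/dev/null; python3 tq.py
python3 -m crank '0 0 0 0 0;0 0 0 0 0;0 0 0 0 0;0 0 0 0 0;0 0 0 0 0'>/dev/null; python3 tq.py
python3 -m crank '0 0 -.05 0 0;0 0 -.15 0 0;0 0 -.2 0 0;0 0 -.2 0 0;0 0 -.2 0 0;0 0 -.1 0 0;0 0 0 0 0'>/dev/null;python3 go.py 468 258 100 -6
```

```text
14.8 [ 0.05  -0.137 -0.013] [-0.4  1.2 -0.2] w 15.1 g 5.0
15.3 [ 0.012 -0.134 -0.024] [-0.9 -0.9 -0. ] w 41.3 g 0.0
t 16.0 pos [ 483.6 -364.5  205.6] yaw 101.2 F [ 0.1  0.1 -0.2] w 43.4 g 0.0 q7 0.68
turn -0.809 shift [0.403 3.087 0.528]
```

```bash

python3 -m crank '0 0 0 -.081 0;0 0 0 -.081 0;0 0 0 -.081 0;0 0 0 -.081 0;0 0 0 -.081 0;0 0 0 -.081 0;0 0 0 -.081 0;0 0 0 -.081 0;0 0 0 -.081 0;0 0 0 -.081 0'>/dev/null;python3 go.py 400 130 205 -6
```

```text
t 17.0 pos [ 481.7 -363.5  200.5] yaw 174.4 F [-0.8  0.1  0.5] w 43.2 g 0.0 q7 1.91
turn 0.005 shift [ 0.664  2.411 -0.023]
```

```bash

python3 -m crank '.047 .1 0 0 0;.047 .172 0 0 0;.047 .172 0 0 0;.047 .172 0 0 0;.047 .172 0 0 0;.047 .172 0 0 0;.047 .172 0 0 0;.047 .172 0 0 0;.047 .172 0 0 0;.047 .172 0 0 0'>/dev/null;
python3 -m crank '.047 .172 0 0 0;.047 .172 0 0 0;.047 .172 0 0 0;.047 .172 0 0 0;0 .07 0 0 0;0 0 0 0 0'>/dev/null
python3 - <<'E'
from h import *; from bench import cams
a=cams.camera("top")["img"]; cv2.imwrite("top1_raw.png",a)
crop(a,140,130,290,150,2.75,"pics/t1.png")
E
python3 go.py 468 258 100 -6
```

```text
t 18.65 pos [400.  128.7 200.7] yaw 174.2 F [-0.1 -0.8  0.5] w 43.3 g 0.0 q7 1.18
turn 0.003 shift [-0.27   0.679  0.503]
```

View pics/t1.png

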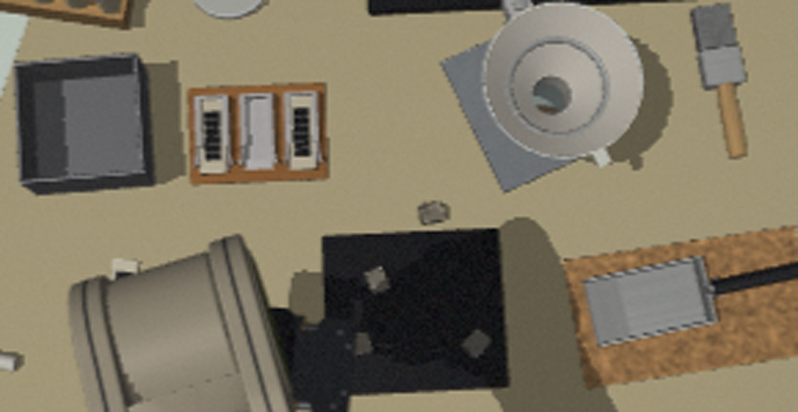

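The scoop lies level and empty on the mat. The displaced chip is now at (433,212), and the slide is where it was. I'll measure the three slides by colour in the first picture; the outer two give the middle holder's home.

```bash
cat > sl.py <<'E'
from h import *; import pickle
c=pickle.load(open("top.pkl","rb")); k=4
def rect(img,x,y,w,h,z,f):
    r=cv2.resize(img[y:y+h,x:x+w],None,fx=k,fy=k,interpolation=cv2.INTER_CUBIC); m=f(r).astype(np.uint8)
    n,l,s,_=cv2.connectedComponentsWithStats(m)
    o=[]
    for i in range(1,n):
        if s[i,4]<250: continue
        pts=np.argwhere(l==i)[:,::-1]
        wp=np.array([px2w(c,x+(u+.5)/k-.5,y+(v+.5)/k-.5,z)[:2]*1000 for u,v in cv2.convexHull(pts.astype(np.int32))[:,0]],np.float32)
        (cx,cy),(a,b),an=cv2.minAreaRect(wp)
        bp=cv2.boxPoints(((cx,cy),(a,b),an)); e=bp[1]-bp[0]; e2=bp[2]-bp[1]; e=e if np.hypot(*e)>np.hypot(*e2) else e2
        o.append((round(cx,1),round(cy,1),round(a,1),round(b,1),round((np.degrees(np.arctan2(e[1],e[0]))+90)%180-90,1)))
    return o
def cream(r):
    b,g,d=[r[...,i].astype(int) for i in range(3)]; return (g>170)&(d-b>8)&(d-b<45)
if __name__=="__main__":
    i=cv2.imread("top_raw.png")
    print(i[226,185],i[230,200],i[165,205+10],i[175,234], i[190,217])
    print(rect(i,172,218,30,40,.006,cream)); print(rect(i,205,157,57,43,.014,cream))
E
python3 sl.py
```

```text
[146 166 173] [112 144 152] [128 129 133] [146 148 151] [139 158 167]
[]
[]
```

```bash
sed -i 's/return (g>170).*/return (b>126)\&(d-b>13)\&(d-b<38)/' sl.py; python3 sl.py; python3 - <<'E'
from h import *
a=cv2.imread("top_raw.png"); b=cv2.imread("top1_raw.png")
f=lambda i,x,y,w,h,k: cv2.resize(i[y:y+h,x:x+w],(w*k,h*k),interpolation=cv2.INTER_CUBIC)
A=f(a,205,157,57,43,9); B=f(a,172,219,30,43,9); cv2.imwrite("pics/m1.png",np.hstack([A,B]))
E
```

```text
[146 166 173] [112 144 152] [128 129 133] [146 148 151] [139 158 167]
[(469.1, 261.1, 26.8, 76.9, np.float32(-4.6))]
[(650.9, 81.5, 42.0, 22.2, np.float32(6.0)), (662.0, 171.7, 11.4, 18.1, np.float32(-89.9)), (608.1, 171.7, 29.5, 24.8, np.float32(0.7)), (610.0, 80.5, 26.0, 23.5, np.float32(0.1))]
```

View pics/m1.png

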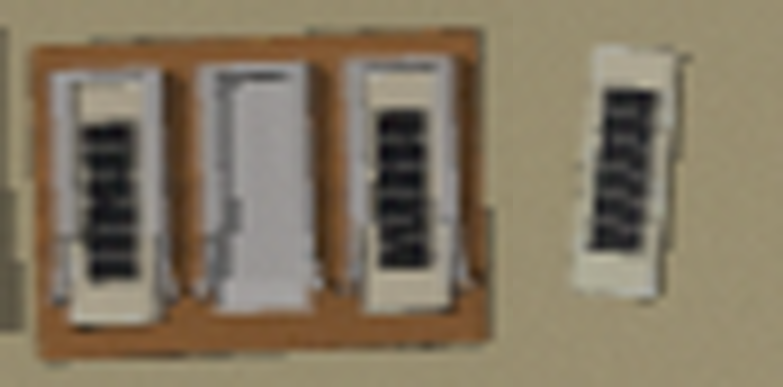

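```bash
python3 - <<'E'
from h import *; import pickle
c=pickle.load(open("top.pkl","rb"))
A=lambda u,v,z: px2w(c,205+(u+.5)/9-.5,157+(v+.5)/9-.5,z)[:2]*1000
B=lambda u,v,z: px2w(c,172+(u+.5)/9-.5,219+(v+.5)/9-.5,z)[:2]*1000
an=lambda e: np.degrees(np.arctan2(e[1],e[0])).round(1)
s=[B(u,v,.006) for u,v in((84,45),(167,52),(144,298),(60,290))]; print("slide",np.mean(s,0),an(s[0]+s[1]-s[2]-s[3]))
t=[A(u,v,.006) for u,v in((32,47),(482,30),(488,342),(40,357))]; print("tray",np.mean(t,0),an(t[0]+t[1]-t[2]-t[3]),an(t[0]+t[3]-t[1]-t[2])-90)
for q in ((115,323),(407,310)): print("front end",A(*q,.014))
for q in ((109.5,202),(403.5,190)): print("strip",A(*q,.014))
print("mouth floor",A(266.5,310,.006),"stop",A(262,73,.0185), "lips", A(241,230,.0185),A(301,230,.0185))
E
```

```text
slide [468.88185272 259.58299833] -4.0
tray [634.94727855 126.4172483 ] 1.8 2.0999999999999943
front end [592.55843487 170.17153156]
front end [596.62814544  80.72681315]
strip [630.39932423 172.39112687]
strip [634.24899671  81.93606555]
mouth floor [598.08575331 124.33974559] stop [670.08135801 125.55693272] lips [620.71986738 131.5585692 ] [620.73185047 113.18098897]
```

```bash
python3 go.py 442 262 60 -4.3
```

```text
t 18.65 pos [400.  128.7 200.7] yaw 174.2 F [-0.1 -0.8  0.5] w 43.3 g 0.0 q7 1.18
turn -0.016 shift [-0.159  0.681  0.703]
```

```bash
python3 -m crank '0 0 0 -.016 0;-.02 .08 .08 0 0;-.02 .1 .1 0 0;-.02 .1 .1 0 0;-.02 .1 .1 0 0;-.02 .1 .1 0 0;-.02 .1 .1 0 0;-.02 .1 .12 0 0;-.019 .001 .003 0 0;0 0 0 0 0'>/dev/null; python3 go.py 442 262 2 -4.3
```

```text
t 19.65 pos [442.8 260.6  59.6] yaw 175.6 F [ 0.3 -0.2  0.5] w 43.5 g 0.0 q7 0.53
turn -0.001 shift [0.005 0.007 0.288]
```

```bash
python3 -m crank '.005 .007 .1 0 0;0 0 .1 0 0;0 0 .06 0 0;0 0 .028 0 0;0 0 0 0 0;0 0 0 0 -1;0 0 0 0 -1;0 0 0 0 -1;0 0 0 0 -1;0 0 0 0 -1' 20; python3 go.py 442 262 2 -4.3
```

```text
time: 20.65
ee_pos: [0.4422, 0.2633, 0.0032]
eef_rot: [0.039, 0.999, 0.0, 0.0]
ft_force: [-1.1, -0.8, 5.2]
width: 0.025
grip_force: 20.0
t 20.65 pos [442.2 263.3   3.2] yaw 175.6 F [-1.1 -0.8  5.2] w 25.0 g 20.0 q7 0.46
turn -0.002 shift [ 0.    -0.007  0.006]
```

```bash
python3 -m crank '0 0 -.05 0 -1;0 0 -.1 0 -1;0 0 -.1 0 -1;0 0 -.05 -.036 -1;0 0 0 -.035 -1;0 0 0 0 -1'>/dev/null; python3 go.py 515 122.2 50 2
```

```text
t 21.25 pos [441.9 263.2  63.4] yaw -178.0 F [ 0.2 -0.1  0.1] w 25.3 g 20.0 q7 0.63
turn -0.0 shift [-0.341 -0.717  0.067]
```

```bash
python3 -m crank '-.034 -.04 0 0 -1;-.034 -.08 0 0 -1;-.034 -.09 .007 0 -1;-.034 -.09 .01 0 -1;-.034 -.09 .01 0 -1;-.034 -.09 .01 0 -1;-.034 -.09 .01 0 -1;-.034 -.09 .01 0 -1;-.034 -.05 .01 0 -1;-.035 -.007 0 0 -1'>/dev/null; python3 -m crank '0 0 0 0 -1'>/dev/null; python3 go.py 520 122.4 12.5 2; python3 - <<'E'
from sl import *; from bench import cams
a=cams.camera("top")["img"]; cv2.imwrite("top2_raw.png",a); print(rect(a,195,150,70,100,.053,cream))
b=cams.camera("scene")["img"]; crop(a,190,150,80,70,5,"a.png"); np.save("s.npy",b)
w=w2px(cams.camera("scene"),[.58,.124,.03]); print(w); x,y=int(w[0])-40,int(w[1])-35
A=cv2.imread("a.png"); cv2.imwrite("pics/i1.png",np.hstack([A,cv2.resize(b[y:y+70,x:x+80],(400,350),interpolation=cv2.INTER_CUBIC)]))
E
```

```text
t 22.35 pos [515.7 122.4  49.4] yaw -178.1 F [-0.7  0.8 -0.6] w 25.0 g 20.0 q7 0.92
turn -0.001 shift [-0.022 -0.001  0.184]
[(639.6, 80.6, 45.2, 22.0, np.float32(5.2))]
[325.06958112 255.46646427]
```

View pics/i1.png

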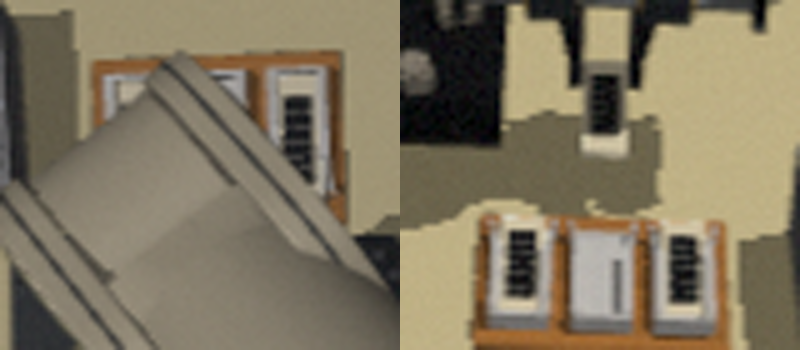

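The scene crop shows the gripped slide straight, its front edge centred on (605,153). The empty holder's mouth centre is near (602,232) and its stop end near (603,318).

```bash
python3 - <<'E'
from h import *; from bench import cams
c=cams.camera("scene")
B=lambda u,v,z: np.round(px2w(c,285+(u-400+.5)/5-.5,220+(v+.5)/5-.5,z)[:2]*1000,1)
print("front",B(605,150,.049),B(605,155,.049)); print("slide mid strip",B(605,105,.052))
print("mouth",B(602,232,.012),"end",B(603,322,.0185),"outer L end",B(519,318,.0185),"outer R end",B(685,322,.0185),"slides front", B(517,230,.014),B(681,230,.014), "board front edge",B(480,212,.006),B(724,220,.006))
E
```

```text
front [575.7 124.7] [579.7 124.9]
slide mid strip [542.1 122.9]
mouth [603.8 125.5] end [677.  129.7] outer L end [678.1  84.3] outer R end [673.  173.7] slides front [608.4  77.9] [600.2 169.7] board front edge [588.4  55.2] [582.4 194. ]
```

```bash
python3 -m crank '0 0 .06 0 -1;0 0 .07 0 -1;0 0 .04 0 -1;0 0 .014 0 -1;0 0 0 0 -1' 12 >/dev/null; python3 go.py 545 123.6 12.5 2;  python3 -m crank '-.03 0 0 0 -1;-.03 0 0 0 -1;-.03 0 0 0 -1;-.03 0 0 0 -1;-.03 0 0 0 -1;0 0 0 0 -1' >/dev/null; python3 go.py 586 125 12.5 2;python3 tq.py
```

```text
t 23.05 pos [514.4 122.3  11.9] yaw -178.0 F [ 0.2 -0.7 -0.3] w 26.0 g 12.0 q7 0.89
turn -0.0 shift [-0.153  0.001 -0.003]
t 23.65 pos [545.7 123.3  12.6] yaw -178.1 F [-0.2 -0.2  0.1] w 25.6 g 12.0 q7 0.9
turn -0.001 shift [-0.202  0.002  0.   ]
23.65 [ 0.148 -0.147  0.011] [-0.2 -0.2  0.1] w 25.6 g 12.0
```

```bash
python3 -m crank '-.03 0 0 0 -1;-.03 0 0 0 -1;-.03 0 0 0 -1;0 0 0 0 -1' >/dev/null; python3 tq.py; python3 -m crank '-.03 0 0 0 -1;-.03 0 0 0 -1;-.03 0 0 0 -1;-.02 0 0 0 -1;0 0 0 0 -1' >/dev/null;  python3 go.py 586 125 12.5 2;python3 tq.py
```

```text
24.05 [ 0.124 -0.129 -0.024] [ 0.   1.  -0.7] w 25.7 g 12.0
t 24.55 pos [585.4 124.8  12.6] yaw -178.1 F [-0.7  0.5 -0.2] w 25.7 g 12.0 q7 0.91
turn -0.001 shift [-0.003  0.001  0.   ]
24.55 [ 0.225 -0.259 -0.013] [-0.7  0.5 -0.2] w 25.7 g 12.0
```

```bash
python3 -m crank '0 0 0 0 -.26;0 0 0 0 -.26;0 0 0 0 -.26;0 0 -.05 0 -.26;0 0 -.1 0 -.26;.1 0 0 0 -1;.12 0 0 0 -1;0 0 0 0 -1;0 0 0 0 -1;0 0 0 0 -1' >/dev/null; python3 go.py 541 123.3 9.5 2;python3 tq.py; python3 shot.py 5; python3 -c "
from h import *
b=np.load('shot5.npy');cv2.imwrite('pics/i2.png',cv2.resize(b[215:295,280:380],(800,640),interpolation=cv2.INTER_CUBIC)[:600])"
```

```text
t 25.55 pos [541.7 122.9  43. ] yaw -178.1 F [ 0.1  0.3 -0.3] w 3.2 g 0.0 q7 0.92
turn -0.001 shift [0.004 0.002 0.168]
25.55 [ 0.107 -0.149  0.001] [ 0.1  0.3 -0.3] w 3.2 g 0.0
```

```bash
python3 -m crank '0 0 .1 0 -1;0 0 .05 0 -1;0 0 .018 0 -1;-.05 0 0 0 -1;-.05 0 0 0 -1;-.03 0 0 0 -1;0 0 0 0 -1' >/dev/null; python3 tq.py; python3 -m crank '-.03 0 0 0 -1;-.02 0 0 0 -1;-.015 0 0 0 -1;0 0 0 0 -1' >/dev/null;  python3 go.py 586 125 9.5 2;
```

```text
26.3 [ 0.146 -0.072 -0.026] [-0.1  1.2  0.1] w 0.7 g 0.0
t 26.7 pos [580.1 124.4   9. ] yaw -178.1 F [ 0.7 -0.2 -0.1] w 0.2 g 0.0 q7 0.91
turn -0.001 shift [-0.029  0.002 -0.003]
```

```bash
for i in 1 2 3 4 5; do python3 -m crank '-.01 0 0 0 -1;0 0 0 0 -1' | grep -E "ee_pos|ft_force"; done
```

```text
ee_pos: [0.5819, 0.1244, 0.009]
ft_force: [0.2, 0.2, 1.2]
ee_pos: [0.5833, 0.1245, 0.0088]
ft_force: [-3.6, -1.1, 1.4]
ee_pos: [0.5835, 0.1246, 0.0085]
ft_force: [-12.3, -0.8, 6.7]
ee_pos: [0.5837, 0.1247, 0.0083]
ft_force: [-20.5, -2.8, 13.9]
ee_pos: [0.5839, 0.1247, 0.0082]
ft_force: [-28.2, -5.2, 21.3]
```

```bash
python3 -m crank '.1 0 0 0 -1;.1 0 -.1 0 -1;0 0 -.2 0 -1;0 0 -.2 0 -1;0 0 -.2 0 0;0 0 -.2 0 0;.1 .15 0 0 0;.1 .15 0 0 0;.1 .15 0 0 0;.1 .15 0 0 0' >/dev/null;python3 -m crank '.1 .15 0 0 0;.1 .15 0 0 0;.1 .15 0 0 0;.1 .15 0 0 0;.1 .15 0 0 0;.1 .15 0 0 0;0 .15 0 0 0;0 .15 0 0 0;0 0 0 0 0' >/dev/null; python3 go.py 330 400 180 2
cat > fin.py <<'E'
from sl import *; from bench import cams
a=cams.camera("top")["img"]; cv2.imwrite("top3_raw.png",a)
dark=lambda r: r.max(2)<75
for z,n in((.014,"strips"),):
    print(n,rect(a,205,157,57,43,z,dark))
b=cams.camera("scene")["img"]; np.save("s.npy",b)
E
python3 fin.py; python3 - <<'E'
from sl import *
a=cv2.imread("top3_raw.png")
print("chips",rect(a,245,190,110,90,.02,lambda r:(r.max(2)>75)&(r[...,2].astype(int)-r[...,0]<28)&(r.max(2)<190)))
E
```

```text
t 29.6 pos [335.7 479.9 188.9] yaw -177.8 F [ 0.5 -0.2 -0.9] w 43.3 g 0.0 q7 0.26
turn 0.002 shift [ 0.042 -0.398  0.044]
strips [(634.4, 82.7, 48.2, 15.3, np.float32(0.3)), (632.8, 126.3, 49.0, 15.5, np.float32(2.1)), (630.5, 172.8, 48.6, 15.6, np.float32(2.6))]
chips [(585.4, -144.4, 28.0, 75.6, np.float32(-90.0)), (551.3, -49.7, 22.2, 30.8, np.float32(-81.2)), (445.6, -54.0, 295.9, 181.3, np.float32(89.8)), (483.8, 7.1, 23.2, 19.7, np.float32(24.2)), (469.2, -200.4, 8.2, 32.1, np.float32(-1.8)), (421.6, -90.9, 20.0, 23.1, np.float32(-43.5))]
```

Home: the middle strip lines up with its neighbours' mean to 0.4 mm. Next is the fourth chip.

```bash
cat > ch.py <<'E'
from sl import *; from bench import cams; import sys
a=cams.camera("top")["img"] if len(sys.argv)<2 else cv2.imread(sys.argv[1])
f=lambda r:(r.max(2)>75)&(r.max(2)<200)
print("board chips",rect(a,262,220,56,45,.020,f))
g=lambda r:(r[...,2].astype(int)-r[...,0]<28)&(r.max(2)>60)
print("desk chips",[o for o in rect(a,240,195,80,22,.015,g) if o[2]<45 and o[3]<45])
E
python3 ch.py top3_raw.png
```

```text
board chips [(483.8, 7.1, 23.2, 19.7, np.float32(24.2)), (421.6, -90.9, 20.0, 23.1, np.float32(-43.5))]
desk chips [(552.1, -50.1, 22.3, 30.9, np.float32(-81.2))]
```

```bash
sed -i 's/(r.max(2)>75)/(r.max(2)>48)/' ch.py; python3 ch.py top3_raw.png; python3 -c "
import cv2
a=cv2.imread('top3_raw.png').max(2);print(a[246:264:2,258:284:2])"
```

```text
board chips [(483.7, 6.9, 25.8, 22.5, np.float32(23.9)), (421.8, -91.0, 22.9, 26.4, np.float32(-43.0)), (421.1, 27.0, 22.7, 26.9, np.float32(-75.6))]
desk chips [(552.1, -50.1, 22.3, 30.9, np.float32(-81.2))]
[[ 80  34  37  34  35  35  35  35  33  28  36  35  32]
 [ 52  35  40  33  33  36  34  36  37  34  38  34  33]
 [ 48  24  23  27  29  35  40  38  23  39  36  37  36]
 [ 68  23  24  13  37  65  85 116  34  28  16  35  34]
 [ 68  22  24  46  70  67  68  74  72  26  20  22  27]
 [ 65  22  26  34  64  69  67  72  64  22  18  23  23]
 [ 86  20  21  26  52  67  73  44  44  26  27  24  22]
 [ 87  25  23  33  22  28  21  22  27  27  25  28  28]
 [ 85  26  19  19  24  21  20  25  22  21  18  18  24]]
```

```bash
python3 -m crank '0 0 0 -.081 0;0 0 0 -.081 0;0 0 0 -.082 0' 25 >/dev/null; python3 go.py 484 7 100 24
```

```text
t 30.0 pos [338.7 475.2 189. ] yaw -155.9 F [ 0.4  0.5 -0.8] w 43.6 g 0.0 q7 0.61
turn 0.001 shift [ 0.288 -2.434  0.445]
```

```bash
python3 -m crank '.02 -.12 0 0 0;.02 -.18 .03 0 0;.02 -.18 .03 0 0;.02 -.18 .03 0 0;.02 -.18 .03 0 0;.02 -.18 .03 0 0;.02 -.18 .03 0 0;.02 -.18 .03 0 0;.02 -.18 .03 0 0;.02 -.18 .03 0 0' >/dev/null; python3 -m crank '.02 -.18 .03 0 0;.02 -.18 .03 0 0;.02 -.18 .03 0 0;.02 -.154 .03 0 0;0 0 0 0 0'>/dev/null; python3 go.py 484 7 9 24
```

```text
t 31.5 pos [483.9   2.6 109.9] yaw -156.6 F [ 0.3 -0.5 -0.6] w 43.4 g 0.0 q7 1.56
turn -0.006 shift [-0.009  0.02   0.505]
```

```bash
python3 -m crank '-.009 .02 .12 0 0;0 0 .15 0 0;0 0 .12 0 0;0 0 .08 0 0;0 0 .035 0 0;0 0 0 0 -1;0 0 0 0 -1;0 0 0 0 -1;0 0 0 0 -1;0 0 0 0 -1' 25 >/dev/null; python3 tq.py;  python3 -m crank '0 0 -.1 0 -1;0 0 -.2 0 -1;0 0 -.2 0 -1;0 0 -.15 0 -1;0 0 0 0 -1'>/dev/null; python3 tq.py; python3 go.py 633 291 130 -
```

```text
32.5 [-0.042  0.094 -0.006] [-0.8 -0.5  4.7] w 18.0 g 25.0
33.0 [ 0.117 -0.134  0.024] [-0.9  0.7 -1. ] w 18.1 g 25.0
t 33.0 pos [485.9  13.4 143.5] yaw -156.1 F [-0.9  0.7 -1. ] w 18.1 g 25.0 q7 1.59
turn 0.0 shift [-1.235  0.971  0.067]
```

```bash
python3 -m crank '-.06 .05 0 0 -1;-.11 .087 0 0 -1;-.11 .087 0 0 -1;-.11 .087 0 0 -1;-.11 .087 0 0 -1;-.11 .087 0 0 -1;-.11 .087 0 0 -1;-.11 .087 0 0 -1;-.11 .087 0 0 -1;-.11 .087 0 0 -1' >/dev/null; python3 -m crank '-.11 .087 0 0 -1;-.075 .051 0 0 -1;0 0 0 0 -1;0 0 0 0 -1'>/dev/null; python3 go.py 633 291 60 -
```

```text
t 34.4 pos [630.4 290.8 138.8] yaw -156.0 F [ 0.5  0.4 -0.2] w 17.7 g 25.0 q7 1.12
turn 0.0 shift [-0.013 -0.004  0.394]
```

```bash
python3 -m crank '-.01 0 .15 0 -1;0 0 .15 0 -1;0 0 .09 0 -1;0 0 0 0 -1;0 0 0 0 0;0 0 0 0 0;0 0 0 0 0;0 0 -.15 0 0;0 0 -.2 0 0;0 0 -.1 0 0' >/dev/null; python3 tq.py; python3 -m crank '0 0 0 .082 0;0 0 0 .082 0;0 0 0 .082 0;0 0 0 .082 0;0 0 0 .082 0;0 0 0 .082 0;0 0 0 .082 0;0 0 0 .082 0;0 0 0 .082 0;0 0 0 0 0'>/dev/null; python3 go.py 422 -91 100 137
```

```text
35.4 [ 0.219 -0.111 -0.013] [ 0.3  0.1 -0.3] w 43.2 g 0.0
t 36.4 pos [632.8 291.9 153. ] yaw 137.4 F [-0.2  0.4  0.4] w 43.5 g 0.0 q7 0.04
turn 0.004 shift [-0.535 -2.119  0.265]
```

```bash
python3 -m crank '-.03 -.11 0 0 0;-.042 -.167 0 0 0;-.042 -.167 0 0 0;-.042 -.167 .03 0 0;-.042 -.167 .03 0 0;-.042 -.167 .03 0 0;-.042 -.167 .03 0 0;-.042 -.167 .03 0 0;-.042 -.167 .03 0 0;-.042 -.167 .03 0 0' >/dev/null; python3 -m crank '-.042 -.167 .03 0 0;-.042 -.167 .03 0 0;-.042 -.167 0 0 0;0 0 0 0 0;0 0 0 0 0'>/dev/null; python3 go.py 422 -91 9 137
```

```text
t 37.9 pos [426.  -92.7  98.4] yaw 137.6 F [-0.  -0.5 -0.3] w 43.4 g 0.0 q7 0.87
turn 0.007 shift [ 0.02  -0.007  0.447]
```

```bash
python3 -m crank '.02 -.007 .12 0 0;0 0 .13 0 0;0 0 .1 0 0;0 0 .06 0 0;0 0 .035 0 0;0 0 0 0 -1;0 0 0 0 -1;0 0 0 0 -1;0 0 0 0 -1;0 0 0 0 -1' 25 >/dev/null; python3 tq.py;  python3 -m crank '0 0 -.1 0 -1;0 0 -.2 0 -1;0 0 -.2 0 -1;0 0 -.15 0 -1;0 0 0 0 -1;0 0 0 0 -1'>/dev/null; python3 tq.py; python3 go.py 633 291 135 -
```

```text
38.9 [0.066 0.101 0.008] [-2.   0.7  5.2] w 18.7 g 25.0
39.5 [ 0.057 -0.139  0.017] [-0.2 -0.6 -0.6] w 18.4 g 25.0
t 39.5 pos [422.  -91.1 139.1] yaw 137.5 F [-0.2 -0.6 -0.6] w 18.4 g 25.0 q7 0.93
turn 0.0 shift [0.514 2.121 0.021]
```

```bash
python3 -m crank '.025 .1 0 0 -1;.04 .165 0 0 -1;.04 .165 0 0 -1;.04 .165 0 0 -1;.04 .165 0 0 -1;.04 .165 0 0 -1;.04 .165 0 0 -1;.04 .165 0 0 -1;.04 .165 0 0 -1;.04 .165 0 0 -1' >/dev/null; python3 -m crank '.04 .165 0 0 -1;.04 .165 0 0 -1;.04 .165 0 0 -1;.009 .041 0 0 -1;0 0 0 0 -1;0 0 0 0 -1;0 0 .15 0 -1;0 0 .15 0 -1;0 0 .09 0 -1;0 0 0 0 -1'>/dev/null; python3 go.py 633 291 60 -; python3 -m crank '0 0 0 0 0;0 0 0 0 0;0 0 0 0 0;0 0 -.15 0 0;0 0 -.2 0 0;0 0 -.1 .073 0;0 0 0 .073 0;0 0 0 .073 0;0 0 0 .073 0;0 0 0 .073 0'>/dev/null; python3 go.py 421 27 100 -75.6
```

```text
t 41.5 pos [631.6 289.1  58.1] yaw 137.4 F [-0.4 -0.9  0.2] w 18.7 g 25.0 q7 -0.01
turn 0.0 shift [ 0.001  0.012 -0.009]
t 42.5 pos [632.9 291.8 152. ] yaw 104.4 F [-0.2  1.   0. ] w 43.6 g 0.0 q7 -0.51
turn -0.0 shift [-1.019 -1.355  0.26 ]
```

```bash
python3 -m crank '-.06 -.08 0 0 0;-.11 -.146 0 0 0;-.11 -.146 0 0 0;-.11 -.146 .04 0 0;-.11 -.146 .04 0 0;-.11 -.146 .04 0 0;-.11 -.146 .04 0 0;-.11 -.146 .04 0 0;-.11 -.146 .04 0 0;-.079 -.107 .02 0 0' >/dev/null; python3 -m crank '0 0 0 0 0;0 0 0 0 0'>/dev/null; python3 go.py 421 27 9 -75.6
```

```text
t 43.7 pos [422.6  25.6  99.7] yaw 104.6 F [0.  0.3 0.6] w 43.6 g 0.0 q7 0.05
turn 0.002 shift [ 0.009 -0.006  0.454]
```

```bash
python3 -m crank '.007 -.006 .12 0 0;0 0 .13 0 0;0 0 .1 0 0;0 0 .07 0 0;0 0 .034 0 0;0 0 0 0 -1;0 0 0 0 -1;0 0 0 0 -1;0 0 0 0 -1;0 0 0 0 -1' 25 >/dev/null; python3 tq.py;  python3 -m crank '0 0 -.1 0 -1;0 0 -.2 0 -1;0 0 -.2 0 -1;0 0 -.15 0 -1;0 0 0 0 -1;0 0 0 0 -1'>/dev/null; python3 tq.py; python3 go.py 633 291 135 -
```

```text
44.7 [ 0.052  0.072 -0.01 ] [-0.3 -0.   6.2] w 19.5 g 25.0
45.3 [-0.007 -0.043  0.035] [-0.9 -0.6 -0.8] w 19.5 g 25.0
t 45.3 pos [420.8  26.5 138.4] yaw 104.6 F [-0.9 -0.6 -0.8] w 19.5 g 25.0 q7 0.11
turn 0.0 shift [1.012 1.361 0.017]
```

```bash
python3 -m crank '.06 .08 0 0 -1;.11 .148 0 0 -1;.11 .148 0 0 -1;.11 .148 0 0 -1;.11 .148 0 0 -1;.11 .148 0 0 -1;.11 .148 0 0 -1;.11 .148 0 0 -1;.11 .148 0 0 -1;.072 .097 0 0 -1' >/dev/null; python3 -m crank '0 0 0 0 -1;0 0 0 0 -1;0 0 .15 0 -1;0 0 .15 0 -1;0 0 .08 0 -1;0 0 0 0 -1;0 0 0 0 -1'>/dev/null; python3 go.py 633 291 60 -; python3 -m crank '0 0 0 0 0;0 0 0 0 0;0 0 0 0 0;0 0 -.15 0 0;0 0 -.2 0 0;0 0 -.1 .06 0;0 0 0 0 0'>/dev/null; python3 ch.py; python3 go.py 552 -50 100 -81
```

```text
t 47.0 pos [632.9 291.3  63. ] yaw 104.6 F [-1.1  0.1  0.8] w 20.1 g 25.0 q7 -0.57
turn 0.0 shift [-0.001  0.     0.015]
board chips [(484.2, 33.1, 29.9, 64.0, np.float32(-0.0)), (435.7, -15.6, 127.4, 81.5, np.float32(89.8))]
desk chips []
t 47.75 pos [633.4 292.2 154.2] yaw 99.3 F [-0.7  0.2 -0.7] w 43.2 g 0.0 q7 -0.62
turn 0.003 shift [-1.626 -0.669  0.271]
```

```bash
python3 -m crank '0 0 0 -.08 0;0 0 0 -.08 0;0 0 0 -.07 0;0 0 0 0 0'>/dev/null; python3 - <<'E'
from h import *; from bench import cams
c=cams.camera("scene"); w=w2px(c,[.552,-.05,.009]); print(w); x,y=(int(v)-14 for v in w)
k=6; r=cv2.resize(c["img"][y:y+28,x:x+28],None,fx=k,fy=k,interpolation=cv2.INTER_CUBIC)
m=((r[...,2].astype(int)-r[...,0]<28)&(r.max(2)>85)).astype(np.uint8)
n,l,s,ce=cv2.connectedComponentsWithStats(m)
for i in range(1,n):
    if s[i,4]>300: print(s[i],px2w(c,x+(ce[i][0]+.5)/k-.5,y+(ce[i][1]+.5)/k-.5,.009)*1000)
E
python3 go.py 552 -50 100 120
```

```text
[265.88727526 250.08045153]
[ 43  75  83  39 417] [559.14729349 -52.61487624   9.        ]
t 48.2 pos [632.3 291.2 150.9] yaw 119.9 F [ 0.2 -0.9 -0.2] w 43.4 g 0.0 q7 -0.28
turn -0.002 shift [-1.277 -1.201  0.255]
```

```bash
python3 -m crank '-.07 -.06 0 0 .3;-.116 -.11 0 0 .3;-.116 -.11 0 0 .3;-.116 -.11 0 0 .3;-.116 -.11 .03 0 .3;-.116 -.11 .03 0 .3;-.116 -.11 .03 0 .3;-.116 -.11 .03 0 .3;-.116 -.11 .03 0 .3;-.116 -.11 .03 0 .3' >/dev/null; python3 -m crank '-.116 -.11 .05 0 .3;-.047 -.041 .02 0 .3;0 0 0 0 .3;0 0 0 0 .3'>/dev/null; python3 go.py 552 -50 4 120; python3 - <<'E'
from h import *; from bench import cams
c=cams.camera("top")
b=cams.camera("scene"); w=w2px(b,[.552,-.05,.009]); x,y=(int(v)-20 for v in w)
w=w2px(c,[.552,-.05,.009]); x2,y2=(int(v)-20 for v in w)
f=lambda i:cv2.resize(i,(400,400),interpolation=cv2.INTER_CUBIC)
cv2.imwrite("pics/d.png",np.hstack([f(c["img"][y2:y2+40,x2:x2+40]),f(b["img"][y:y+40,x:x+40])]))
E
```

```text
t 49.6 pos [552.3 -48.3 102.4] yaw 119.9 F [-1.   0.3  0.2] w 56.6 g 0.0 q7 0.24
turn -0.001 shift [-0.006 -0.006  0.492]
```

Grasping the last chip (I'm saving the last picture view for the final check).

```bash
python3 -m crank '-.006 -.006 .12 0 .3;0 0 .14 0 .3;0 0 .12 0 .3;0 0 .08 0 .3;0 0 .03 0 .3;0 0 0 0 -1;0 0 0 0 -1;0 0 0 0 -1;0 0 0 0 -1;0 0 0 0 -1' 25 >/dev/null; python3 tq.py;  python3 -m crank '0 0 0 0 -1;0 0 -.1 0 -1;0 0 -.2 0 -1;0 0 -.2 0 -1;0 0 -.18 0 -1;0 0 0 0 -1;0 0 0 0 -1'>/dev/null; python3 tq.py; python3 go.py 633 291 135 -
```

```text
50.7 [-3.369 12.862 -0.398] [-49.4 -11.5  62.3] w 37.7 g 31.4
51.4 [-0.008 -0.094  0.018] [-0.1 -0.4 -1.3] w 0.6 g 0.0
t 51.4 pos [552.4 -50.8 141.2] yaw 120.0 F [-0.1 -0.4 -1.3] w 0.6 g 0.0 q7 0.28
turn 0.0 shift [1.279 1.203 0.031]
```

```bash
python3 -m crank '.1 .15 -.05 0 0;.1 .15 -.05 0 0;.1 .15 -.05 0 0;.1 .15 0 0 0;.1 .15 0 0 0;.1 .15 0 0 0;.1 .1 0 0 0;.1 0 0 0 0;.1 0 0 0 0;.1 0 0 0 0' >/dev/null; python3 go.py 633 291 135 -; cat > dsk.py <<'E'
from h import *; from bench import cams
c=cams.camera("scene"); k=5; x,y,w,h=225,225,85,50
r=cv2.resize(c["img"][y:y+h,x:x+w],None,fx=k,fy=k,interpolation=cv2.INTER_CUBIC)
cv2.imwrite("dsk.png",r)
m=((r[...,2].astype(int)-r[...,0]<26)&(r.max(2)>60)).astype(np.uint8)
n,l,s,ce=cv2.connectedComponentsWithStats(m)
for i in range(1,n):
    if s[i,4]>250: print(s[i],np.round(px2w(c,x+(ce[i][0]+.5)/k-.5,y+(ce[i][1]+.5)/k-.5,.009)*1000))
E
python3 dsk.py; python3 ch.py
```

```text
t 52.4 pos [624.  223.1 168.4] yaw 120.0 F [ 0.4  0.4 -0.1] w 43.8 g 0.0 q7 -0.19
turn 0.0 shift [0.272 0.209 0.167]
[    0     0   118   250 20023] [ 561. -144.    9.]
[ 163    9  243  137 1937] [541. -35.   9.]
[389 197  36  53 978] [618.  70.   9.]
board chips [(455.5, -19.9, 136.0, 121.2, np.float32(89.9)), (413.9, -76.5, 52.5, 38.3, np.float32(89.8))]
desk chips []
```

```bash
python3 go.py 336 480 190 -
```

```text
t 52.5 pos [622.6 225.6 169. ] yaw 120.3 F [ 0.6  1.2 -0.3] w 43.7 g 0.0 q7 -0.19
turn 0.0 shift [ 1.821 -0.597 -0.105]
```

```bash
python3 -m crank '.1 -.03 -.05 0 0;.17 -.05 -.05 0 0;.17 -.055 0 0 0;.17 -.055 0 0 0;.17 -.055 0 0 0;.17 -.055 0 0 0;.17 -.055 0 0 0;.17 -.055 0 0 0;.17 -.055 0 0 0;.17 -.055 0 0 0' >/dev/null;python3 -m crank '.15 -.055 0 0 0;0 0 0 0 0' >/dev/null; python3 - <<'E'
from h import *; from bench import cams
a=cams.camera("top")["img"];b=cams.camera("scene")["img"];cv2.imwrite("top4_raw.png",a);cv2.imwrite("sc4_raw.png",b)
f=lambda i,x,y,w,h,W,H:cv2.resize(i[y:y+h,x:x+w],(W,H),interpolation=cv2.INTER_CUBIC)
cv2.imwrite("pics/v.png",np.vstack([f(b,170,215,220,80,792,288),f(a,140,145,300,115,792,304)]))
E
python3 ch.py top4_raw.png
```

```text
board chips []
desk chips []
```

View pics/v.png

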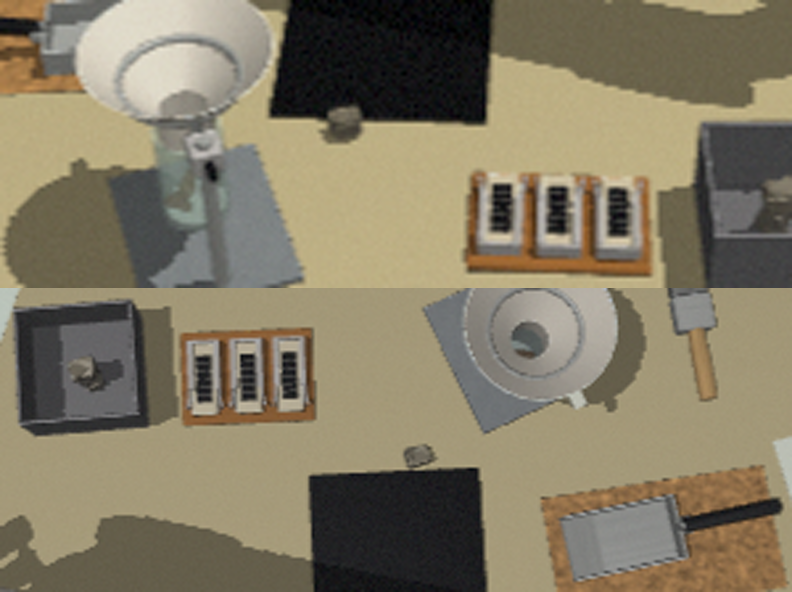

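The view shows three chips in the tub, all three slides home, and the scoop on its mat. The last chip is still on the desk beside the board, at (419,456) in the lower panel and (343,122) in the upper.

```bash
python3 - <<'E'
from h import *; from bench import cams
c=cams.camera("top"); s=cams.camera("scene")
print(tri(c,(298.4,208.2),s,(264.9,248.5)))
for u,v in((403,456),(435,456),(419,444),(419,468)): print(px2w(c,140+(u+.5)/2.64-.5,145+(v-287.5)*115/304-.5,.01)*1000)
print("board edge",px2w(c,140+419/2.64-.5,145+(470-287.5)*115/304-.5,.006)*1000)
E
python3 go.py 551 -51 110 106
```

```text
(array([ 0.54877312, -0.05336013,  0.0120307 ]), np.float64(0.00024668148947243286))
[548.97050953 -36.87888468  10.        ]
[548.95049113 -70.44153903  10.        ]
[561.65828676 -53.8128805   10.        ]
[536.30067214 -53.4984618   10.        ]
board edge [534.71864586 -53.28004322   6.        ]
t 53.9 pos [348.8 472.  189.9] yaw 119.8 F [ 1.  -0.3  0.5] w 43.3 g 0.0 q7 -0.78
turn 0.154 shift [-2.792  0.251  0.4  ]
```

```bash
python3 go.py 549 -53.5 110 -
```

```text
t 53.9 pos [348.8 472.  189.9] yaw 119.8 F [ 1.  -0.3  0.5] w 43.3 g 0.0 q7 -0.78
turn 0.0 shift [-2.777 -0.439  0.4  ]
```

```bash
python3 -m crank '-.1 -.03 0 0 .2;-.17 -.05 0 0 .2;-.17 -.05 0 0 .2;-.17 -.05 0 0 .2;-.17 -.05 0 0 .2;-.17 -.05 .03 0 .2;-.17 -.05 .03 0 .2;-.17 -.05 .03 0 .2;-.17 -.05 .03 0 .2;-.17 -.05 .03 0 .2' >/dev/null;python3 -m crank '-.17 -.05 .03 0 .2;-.17 -.05 .03 0 .2;-.17 -.05 .03 0 .2;-.17 -.05 .03 0 .2;0 0 0 0 .2;0 0 0 0 .2' >/dev/null; python3 go.py 549 -53.5 110 120
```

```text
t 55.5 pos [460.4   3.3 136.1] yaw 119.7 F [0.5 0.7 0.3] w 52.2 g 0.0 q7 0.33
turn -0.003 shift [-0.467  0.241  0.13 ]
```

```bash
python3 -m crank '-.09 .05 .03 0 .2;-.1 .05 .03 0 .2;-.1 .05 .03 0 .2;-.1 .05 .03 0 .2;-.077 .041 .01 -.003 .2;0 0 0 0 .2;0 0 0 0 .2;0 0 0 0 .2' >/dev/null; python3 go.py 549 -53.5 9.5 120
```

```text
t 56.3 pos [548.4 -51.1 110.6] yaw 120.3 F [-0.3 -0.8 -0. ] w 52.1 g 0.0 q7 0.3
turn 0.003 shift [-0.012 -0.003  0.505]
```

```bash
python3 -m crank '-.01 -.003 .12 0 .2;0 0 .13 0 .2;0 0 .12 0 .2;0 0 .08 0 .2' >/dev/null; python3 tq.py; python3 -m crank '0 0 .03 0 .2;0 0 .02 0 .2;0 0 0 0 .2' >/dev/null; python3 tq.py; python3 go.py 549 -53.5 9.5 120
```

```text
56.7 [ 0.041 -0.14   0.046] [ 0.4 -0.   0.4] w 51.8 g 0.0
57.0 [-0.013 -0.126  0.002] [ 0.6 -0.6  0.2] w 52.1 g 0.0
t 57.0 pos [549.6 -54.1  10.6] yaw 120.2 F [ 0.6 -0.6  0.2] w 52.1 g 0.0 q7 0.22
turn 0.002 shift [ 0.004 -0.001  0.005]
```

```bash
python3 -m crank '0 0 0 0 -1;0 0 0 0 -1;0 0 0 0 -1;0 0 0 0 -1;0 0 0 0 -1;0 0 0 0 -1;0 0 0 0 -1' 25 >/dev/null; python3 tq.py
```

```text
57.7 [ 0.07  -0.395 -0.004] [0.5 0.2 0.6] w 19.5 g 24.0
```

```bash
python3 -m crank '0 0 -.05 0 -1;0 0 -.1 0 -1;0 0 -.15 0 -1;0 0 -.15 0 -1;0 0 -.15 0 -1;0 0 -.05 0 -1;0 0 0 0 -1;0 0 0 0 -1' >/dev/null; python3 tq.py; python3 go.py 633 291 140 -
```

```text
58.5 [ 0.028 -0.109 -0.004] [-0.7 -0.8 -0.6] w 19.9 g 24.0
t 58.5 pos [548.8 -54.5 139.3] yaw 120.2 F [-0.7 -0.8 -0.6] w 19.9 g 24.0 q7 0.33
turn 0.0 shift [ 1.281  1.233 -0.003]
```

```bash
python3 -m crank '.06 .06 0 0 -1;.11 .106 0 0 -1;.11 .106 0 0 -1;.11 .106 0 0 -1;.11 .106 0 0 -1;.11 .106 0 0 -1;.11 .106 0 0 -1;.11 .106 0 0 -1;.11 .106 0 0 -1;.11 .106 0 0 -1' >/dev/null;python3 -m crank '.11 .106 0 0 -1;.11 .106 0 0 -1;.011 .007 0 0 -1;0 0 0 0 -1;0 0 0 0 -1' >/dev/null; python3 go.py 620 291 66 -
```

```text
t 60.0 pos [633.4 289.9 138.9] yaw 120.2 F [ 0.8 -0.1 -0.1] w 19.8 g 24.0 q7 -0.26
turn 0.0 shift [ 0.039 -0.055  0.365]
```

```bash
python3 -m crank '.039 -.055 0 0 -1;0 0 .15 0 -1;0 0 .15 0 -1;0 0 .06 0 -1;0 0 0 0 -1;0 0 0 0 0;0 0 0 0 0;0 0 0 0 0;0 0 0 0 0' >/dev/null;python3 tq.py;  python3 -m crank '0 0 -.1 0 0;0 0 -.2 0 0;0 0 -.2 0 0;0 0 -.1 0 0;.15 -.05 0 0 0;.17 -.05 0 0 0;.17 -.05 0 0 0;.17 -.05 0 0 0;.17 -.05 0 0 0;.17 -.05 0 0 0' >/dev/null; python3 -m crank '.17 -.05 0 0 0;.17 -.05 0 0 0;.17 -.05 0 0 0;.17 -.05 0 0 0;0 0 0 0 0;0 0 0 0 0;0 0 0 0 0'; python3 - <<'E'
from h import *; from sl import rect; from bench import cams
a=cams.camera("top")["img"]; o=cv2.imread("top4_raw.png"); o0=cv2.imread("top_raw.png"); cv2.imwrite("top5_raw.png",a)
d=cv2.absdiff(a,o).max(2); print("desk chip spot now/before",a[204:213,294:303].mean((0,1)).round(),o[204:213,294:303].mean((0,1)).round())
print("strips",rect(a,205,157,57,43,.014,lambda r:r.max(2)<75))
print("board max",np.percentile(a[222:262,264:318].max(2),[50,99.9]))
def diff(n,x,y,w,h,ref): print(n,(cv2.absdiff(a[y:y+h,x:x+w],ref[y:y+h,x:x+w]).max(2)>45).sum())
diff("tub vs before last",148,148,48,52,o); diff("tweezers",185,270,55,18,o0); diff("brush",385,128,30,62,o0); diff("marker",95,245,55,22,o0); diff("mat/scoop vs after laying",340,205,105,70,o); diff("stand",300,125,75,75,o0)
E
```

```text
60.9 [-0.016 -0.134 -0.022] [0.6 0.5 0.2] w 40.5 g 0.0
time: 62.6
ee_pos: [0.3659, 0.5317, 0.188]
eef_rot: [0.499, 0.867, -0.0, 0.0]
ft_force: [1.0, -0.1, 0.2]
width: 0.0436
grip_force: 0.0
desk chip spot now/before [121. 154. 165.] [ 89. 104. 110.]
strips [(634.4, 82.9, 48.6, 15.4, np.float32(2.5)), (632.8, 126.3, 49.0, 15.5, np.float32(2.2)), (630.5, 172.8, 48.6, 15.6, np.float32(2.6))]
board max [31. 39.]
tub vs before last 3
tweezers 100
brush 0
marker 627
mat/scoop vs after laying 308
stand 11
```

```bash
python3 - <<'E'
from h import *; from bench import cams
a=cv2.imread("top5_raw.png"); o=cv2.imread("top4_raw.png"); s=cams.camera("scene")["img"]; so=cv2.imread("sc4_raw.png"); 
def comps(n,A,O,x,y,w,h,t):
    m=(cv2.blur(cv2.absdiff(A,O),(3,3)).max(2)[y:y+h,x:x+w]>t).astype(np.uint8); k,l,st,ce=cv2.connectedComponentsWithStats(m)
    print(n,[(st[i].tolist()) for i in range(1,k) if st[i,4]>5])
comps("tub top",a,o,140,145,62,58,14); comps("mat",a,o,340,205,105,70,30)
comps("tub scene",s,so,355,245,65,60,14); comps("scene desk",s,so,140,190,215,110,25)
t=lambda i:i[152:196:3,150:194:3].max(2)
print(t(o));print(t(a))
E
```

```text
tub top [[39, 43, 6, 5, 22]]
mat [[3, 54, 33, 11, 222], [40, 62, 20, 8, 102]]
tub scene [[2, 0, 44, 5, 172], [47, 0, 11, 3, 22], [18, 17, 13, 11, 90]]
scene desk [[48, 0, 29, 22, 413], [98, 0, 18, 6, 78], [118, 8, 13, 5, 34], [136, 13, 79, 18, 268], [67, 21, 3, 3, 6], [103, 27, 7, 5, 27], [166, 39, 24, 8, 82], [210, 51, 5, 3, 13], [119, 54, 12, 11, 114]]
[[123 107 117 121  88  54  44  47  47  50  52  50  46  97 159]
 [ 41  46  49  45  48  47  48  50  50  48  48  49  50 114  49]
 [ 44  44  44  47  47  50  65  77  90 102 103 104 103 103  42]
 [ 40  65  64  63  78 103 101 102 103 103 101 102 103  96  40]
 [ 42  64  62  64  77 103 102 102 104 103 104 102 103 100  38]
 [ 35  64  63  65  62 104 102 103 103 103 107 102 105  90  41]
 [ 39  61  64  65  64 103 105 104  88 103 103 103 102 113  40]
 [ 42  62  67  64  80 104 123 144 130  64  66  65 103 105  41]
 [ 41  54  66  65  67 101 106  97 132  40  62  64  77 104  38]
 [ 41  56  64  66  62 103  95  49  51  61  65  64 103 100  40]
 [ 38  49  62  62  62 105 106  86  92  58 102 103 105  98  40]
 [ 40  60  64  64  65 105 104 105 105 104 104 106 
[... 448 characters left out ...]
6  42]
 [ 38  63  64  65  76 103 103 102 105 104 105 102 102  99  45]
 [ 44  63  63  66  63 101 102 103 104 102 104 104 103  90  42]
 [ 37  64  63  62  64 104 106 104  89 105 104 105 102 115  40]
 [ 41  59  63  61  77  99 125 144 129  67  64  64 101 103  42]
 [ 41  51  64  62  66 100 105  98 132  40  66  64  77 104  44]
 [ 41  54  64  64  65 104  91  48  49  67  66  78 104  97  41]
 [ 38  53  65  63  64 106 106  88  95  56 106 104 104  96  38]
 [ 46  59  67  66  65 105 107 106 105 104 104 104 105 105  43]
 [ 39  48  64  67  66 104 104 107 105 105 106 105 106 107  58]
 [ 38  51  63  66  66 108 106 105 112 114 100  67 104 106  55]
 [ 42  50  63  72  91 105 117 122  87  53  44  47  49  48  47]]
```

```bash
python3 - <<'E'
from h import *; from bench import cams
c=cams.camera("top"); s=cams.camera("scene")
print(tri(c,(181,190),s,(379,267)))
for z in (.012,.03): print(z,px2w(s,379,267,z)*1000,px2w(c,181,190,z)*1000)
for z,x in((.004,.576),(.07,.572),(.07,.692),(.004,.688)): print(x,z,w2px(s,[x,.27,z]),w2px(c,[x,.27,z]))
print(cams.camera("top")["img"][184:202,174:192].max(2)); print(s["img"][256:282:2,366:396:2].max(2)); print(cv2.imread("sc4_raw.png")[256:282:2,366:396:2].max(2))
E
```

```text
(array([0.59891535, 0.27294222, 0.01616068]), np.float64(0.006180810065938228))
0.012 [594.17720023 276.55276239  12.        ] [599.75800509 270.57837055  12.        ]
0.03 [611.6931218  274.36209045  30.        ] [596.41505391 267.22635103  30.        ]
0.576 0.004 [376.2264434  264.18496616] [181.51355667 198.9612413 ]
0.572 0.07 [378.38340829 246.46068974] [176.91842307 196.37256641]
0.692 0.07 [379.647741   278.57259228] [178.14472289 151.91381225]
0.688 0.004 [377.23423779 294.27285809] [182.53852142 159.60357483]
[[ 88  86 104 104 104 104 104 106 104 106 102 107 107 106 105 104 106  97]
 [106 105 106 105 105 105 105 106 104 104 105 106 105 105 105 105 107 101]
 [107 107 105 104 104 107 105 105 105 104 105 108 104 107 105 106 113 121]
 [106 104 106 106 103 103 106 106 106 106 105 104 104 105 106 107 114 119]
 [107 106 104 106 106 105 105 101 104 105 106 107 107 106 106 104 108 100]
 [102 108 115  98  98 114 123  53  68  66  79 106 108 106 106 103 109 102]
 [109  96 106 114 111 114 106  51  64  64  79 103 104 105 107 107 106 104]
 [115 101 111 114 112 115 102  58  65  63  66  81 
[... 1715 characters left out ...]
7  68]
 [108  70  68  68  67  68  70  67  68  65  67  67  68  69  66]
 [ 92  58  66  70  66  64  64  65  67  68  65  66  70  69  63]
 [ 85  75  67  69  64  69  67  67  70  70  70 123  80  63  67]
 [ 63  88  64  61  56  62  63  56  92 123 129 131 129  62  53]
 [ 49 111 111 108 110  90  91 111  60  99 112 123 111 107  66]
 [ 46 109 111 112 107 107 105 108  73 118 117 114  84  91  90]
 [ 42 107 111 107 114 111 112 108  68  76  71  74  74  97  86]
 [ 42 109 110 109 107 109 110  83  62  68  69  71  62 109 110]
 [ 46  91 107 110 107 109 108  59  58  62  75  71 116 109 110]
 [ 44  85 108 110 104 102  60  57  68  62  62  90 110 111 109]
 [ 44  94 120 121 126 123 120 123 120 121 121 123 123 117 114]]
```

```bash
python3 -c "
from bench import workorder; print(workorder.close_job())"
```

```text
the job is handed in; nothing more can be done
None
```

I handed the job in at about 63 s: the three fossils are in the jar, the empty scoop lies upright on its mat, the slide is fully home, and all four chips are in the tub; my first try at the knocked-aside chip pressed a finger on the board's edge (about 80 N at the wrist, limit 120 N).

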